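# Back off the press screw over the mended canister

## Robot

A 7-joint arm with a two-finger parallel gripper is mounted at the origin on the work surface. World frame = base frame: x ahead of the robot, y to its left, z up, the work surface at z = 0. Lengths are in m, angles in rad, forces in N, time in s.
With the tool pointing down it reaches from about 0.4 to 0.85 m from the base axis. Payload 4.5 kg.
Tool frame: the origin (TCP) lies on the centre line of the jaws, within the pads' length; the fingertips stand 17 mm ahead of it and the grasp point (between the pads) lies 2 mm behind it (finger_overhang is the z of the fingertips in the tool frame, in m); z points along the fingers, y is the direction in which the jaws open and shut (so a half turn about z gives the same grasp; the last joint's range is limited). The gripper opens to 85 mm and grips with 20 to 120 N. Pads are 22 mm wide; open, the fingers measure 114 mm over their backs; the gripper's body (76 mm by 85 mm) begins 54 mm behind the grasp point. The pads swing forward as they close: fully open they stand 13 mm farther back than shut.
Start: joints at [-1.285, 0.689, -0.195, 1.565, 0.157, 0.902, -0.215], TCP at [0.156, 0.605, 0.248] pointing down, gripper open.
Joint ranges: [-3.01, 3.01], [-0.46, 2.08], [-1.47, 1.51], [0.13, 2.56], [-1, 4.14], [0.04, 2.09], [-2.66, 2.66]. Speed limits (rad/s): [2.57, 2.57, 3.14, 3.14, 3.14, 3.14, 3.14].

## Interface

Orientations are given as a unit quaternion [w, x, y, z].
In Python, from plant import * gives the robot as it stands. The module is installed in compiled form; this text tells all that it offers.
- The arm moves only by the tool step_arm, never from a script. Its argument "motion" is a list of rows, each a list of 2 entries, a list of its own where there are three numbers: the shift along the tool's x, y, z in mm, then the turn about the tool's z in rad. A call has 1 to 12 rows; each row shifts and turns the pose as measured when the row begins, along the tool's axes as they then stand; what a row does not reach is not made up. A row lasts 1/10 s, in which the tool goes at most 50 mm and 8.59 degrees, less where a joint would pass 70% of its speed; a pose out of reach is approached as far as the arm can. A call with a gripper value outside its range is refused whole. "gripper" is the opening, from -1 (shut) to 1 (fully open), set as the call begins (left out, the last holds). The fingers move at their own pace and stop on an object; "squeeze" is the grip in N (left out, the last holds). Time passes only in rows, so rows that do not move let the fingers close. It gives the time, the measured TCP pose, the force and the opening at its end, in the units of the state.
- get_obs(): the state, without advancing time (a new reading comes with each control period).
- snapshot(name): name is "side" or "top"; returns (picture, depth): 480x640x3 uint8, red, green, blue; 480x640 float32, m along the optical axis (not along the pixel's ray), 0 where there is no reading.
- calibration(name): a dict with "fov_y" (degrees; the focal length in pixels is half the picture's height over the tangent of half this angle, whatever the lens; pixels are square), "cx", "cy" (the principal point, pixels), "R" (3x3) and "t" (3): a world point X has camera coordinates R X + t. Camera axes: x right, y down, z forward; pixel columns grow to the right and rows downward; lengths in m; the calibration is good to about 2 mm. A picture is of the moment at which its call begins. calibration takes no time and is no camera call.
- finish_job(): hands the job in, once; it reports no verdict.
Trained networks look in the newest picture that a camera, given by its name, has taken for a name from the list of things; names that differ only in an ending like _2 or _b are one class to them, and where a whole thing is asked for, a point or a joint stands for the part that bears it (a point fixed in the world has none). Each returns a list of dicts, best first, with "score" (0 to 1); they miss things now and then, are a little off and sometimes report something else, mostly with a low value. They report only what shows in the picture. A call takes as long as a camera call. They do not tell look-alikes from the thing itself.
- look_for(camera, query): "bbox" ([left, top, width, height] in pixels, round what is visible of it).
- outline_of(camera, query): "pixels" (480x640 bool, what is visible of it) and "bbox" ([left, top, width, height] in pixels, round what is visible of it).
The state is a dict: "t": time; "joints": joint angles; "joint_vel": joint speeds; "joint_efforts": joint torques, N m; "tool_pos": TCP position; "orientation": TCP orientation; "contact_force": force on the tool from outside, world axes, zero at the start; "moment": the same for the moment, N m; "opening": opening from 0.0 (shut) to 1.0 (fully open).
Only numpy, scipy, OpenCV 4.12 (cv2) and the standard library are available. Lean on these libraries where they do the work, as an engineer would, in place of code of your own. Each camera call takes 0.05 s, during which the arm holds its last target. There are 200 camera calls.

## Task

The glue under the aluminium canister's lid has set. On the small press that holds this round canister, turn the handwheel anticlockwise (seen from above), letting your hand rise with the screw, until the foot stands at least a centimetre clear of the lid, then let go. Leave the canister standing where it is, and leave the other press, on the clear acrylic box, tight.

Things in the scene. Friction and masses are not known exactly. Their poses are not given: they have to be found in the camera images.
- canister_wheel_center (a point): centre of the handwheel of the press holding the round canister, on its vertical screw axis at mid-height of the rim; rises with it. Solid black disc, 60 mm across, rim 16 mm high (8 mm above and below this point), 9 mm hub on top; grip it across from above at any yaw. Starts 218 mm above the work surface; 34 mm free below the rim, then a crossbar 34 mm wide, 162 mm long
- canister_wheel (a joint): turn of that handwheel in rad: 0 as found (foot on the lid), growing anticlockwise seen from above, stop at 1.8. A steep multi-start screw: wheel, stem and foot rise together by 12 mm per rad (10 mm at 0.83 rad). It turns with about 0.1 N m and stays where it is left
- canister: closed lidded aluminium canister, 79 mm across, 95 mm high, about 140 g, standing loose on its press's 18 mm thick base (130 x 160 mm, fixed to the plank, between two posts) under the foot (steel disc 48 mm across); origin at the centre of its underside, z up. The presses change places from start to start
- box_wheel (a joint): turn in rad of the identical handwheel of the other press, which holds a clear square acrylic box (88 mm square, 95 mm high); 0 as found, must stay there
Mind the look-alikes: they are no part of the job. Leave any orange look-alike of the part that bears canister_wheel_center alone.

How it is judged:
At the end, for the whole second after the job is handed in: The canister press's handwheel has been turned at least 0.8 rad anticlockwise, so that its foot is about 10 mm or more above the lid, and is at rest; the canister stands upright (within 10 degrees) within 15 mm of where it was; the other press's wheel is within 0.2 rad of where it was (value of joint canister_wheel above 0.8 rad and velocity of joint canister_wheel between -0.05 and 0.05 rad/s and distance of canister from where it was at the start of the episode below 0.015 m and angle between canister's own z axis and vertical below 0.17 rad and value of joint box_wheel below 0.2 rad); the robot touches nothing.
It fails at once if the other press, on the acrylic box, is loosened (its wheel turned 0.2 rad or more) (value of joint box_wheel above 0.2 rad).
It fails at once if the canister is shoved (15 mm) or tipped (10 degrees) (distance of canister from where it was at the start of the episode above 0.015 m or angle between canister's own z axis and vertical above 0.17 rad).
It also fails if it takes over 32 s, if anything falls off the work surface, if the arm or the gripper's body presses on something with over 40 N, if the wrist force passes 120 N, or if a joint passes its speed limit or range.

## Working session

There is one attempt and no reset: what is moved stays moved. The work goes in short steps, Python scripts to look and compute and a tool call to move; the robot and the scene stay as the last step left them, time stands still between calls to the robot, and variables do not carry over. Pictures are saved under pics/ and viewed, about 8 in all and at most 12, crops included, and the job is handed in when it is done.

Besides the shell and the picture viewer there is one more tool, called as a command line: name --argument value ..., lists and objects as JSON in quotes. step_arm: Moves the arm, as the interface text tells. Its arguments: {"type":"object","properties":{"motion":{"type":"array","items":{"type":"array"}},"gripper":{"type":"number"},"squeeze":{"type":"number"}},"required":["motion"]}

```bash
mkdir -p pics
cat > h.py <<'E'
from plant import *
import numpy as np, cv2
def world(cam,depth,mask):
    c=calibration(cam); v,u=np.nonzero(mask&(depth>0)); d=depth[v,u]
    f=240/np.tan(np.radians(c["fov_y"])/2)
    P=np.stack([(u-c["cx"])*d/f,(v-c["cy"])*d/f,d],1)
    return (P-np.array(c["t"]))@np.array(c["R"])
E
python3 - <<'E'
from h import *
o=get_obs();print(o["t"],o["tool_pos"],o["orientation"],o["opening"])
for cam in("side","top"):
    p,d=snapshot(cam);cv2.imwrite(f"pics/{cam}0.png",p[:,:,::-1])
    for q in("canister_wheel_center","canister"):
        for r in outline_of(cam,q):
            m=r["pixels"]; W=world(cam,d,m)
            print(cam,q,round(r["score"],2),r["bbox"],np.round(np.median(W,0),3) if len(W) else None, np.round(np.percentile(W,[5,95],axis=0),3).tolist() if len(W) else None)
E
```

```text
0.0 [0.15560832 0.60465412 0.24746594] [-4.97488281e-05  1.25537769e-01  9.92088379e-01 -9.55850284e-04] 0.9982209108673051
side canister_wheel_center 0.92 [211.2, 139.7, 28.1, 16.8] [0.232 0.354 0.226] [[0.206, 0.338, 0.202], [0.257, 0.388, 0.234]]
side canister_wheel_center 0.77 [354.9, 157.5, 30.8, 19.6] [0.504 0.188 0.227] [[0.483, 0.173, 0.215], [0.53, 0.215, 0.233]]
side canister 0.67 [352.3, 205.1, 33.6, 56.7] [0.507 0.178 0.079] [[0.472, 0.166, 0.028], [0.541, 0.212, 0.114]]
top canister_wheel_center 0.56 [130.1, 335.6, 38.4, 32.6] [0.233 0.366 0.227] [[0.21, 0.343, 0.219], [0.258, 0.393, 0.234]]
top canister 0.68 [231.1, 213.7, 40.9, 30.2] [0.482 0.206 0.108] [[0.473, 0.175, 0.028], [0.503, 0.238, 0.115]]
top canister 0.67 [458.9, 147.1, 34.5, 26.3] [ 0.581 -0.239  0.226] [[0.558, -0.264, 0.22], [0.607, -0.216, 0.234]]
```

View pics/side0.png

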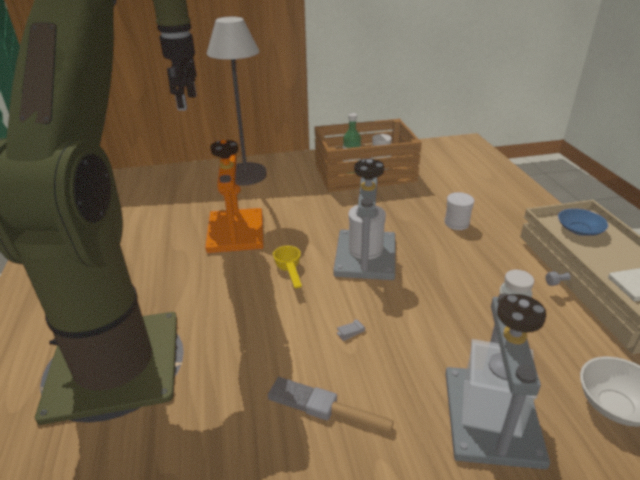

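View pics/top0.png

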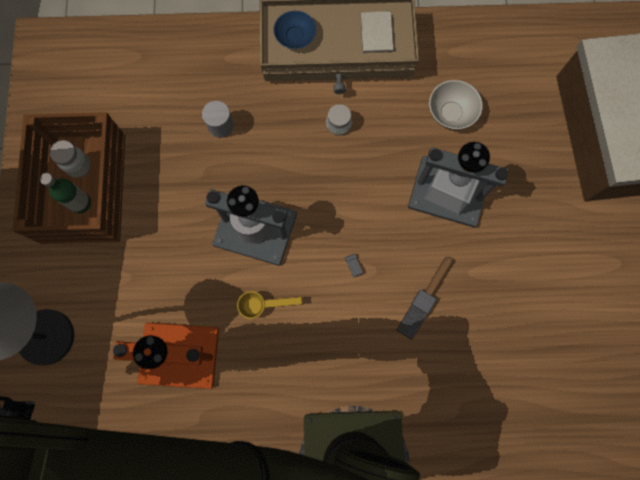

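The three look-alike presses, in top-view pixels:
- Orange press at (150,352), which holds nothing and is the decoy.
- Grey press at (243,201), with side view (369,168), which holds a round canister.
- Grey press at (474,157), with side view (521,312), which holds a square clear box.

The middle one fits the task. I'll confirm it in a crop and measure.

Run:
```python
from h import *
p,d=snapshot("top");s,ds=snapshot("side")
a=cv2.resize(p[170:280,180:320],None,fx=3,fy=3,interpolation=3);b=cv2.resize(s[140:290,310:420],(330,450),interpolation=3)
im=np.zeros((450,760,3),np.uint8);im[:330,:420]=a;im[:,430:]=b
cv2.imwrite("pics/crop.png",im[:,:,::-1])
for cam,dd,pic in(("top",d,p),("side",ds,s)):
    W=world(cam,dd,np.ones((480,640),bool)); P=pic[dd>0].astype(int)
    n=np.hypot(W[:,0]-.505,W[:,1]-.19)<.1
    k=n&(W[:,2]>.206)&(W[:,2]<.245); Q=W[k]
    print(cam,len(Q),Q.min(0),Q.max(0),np.median(Q[:,2]))
    t=W[n&(W[:,2]>.222)&(W[:,2]<.229)]
    (c,r)=cv2.minEnclosingCircle(t[:,:2].astype(np.float32));print("circle",c,r,t[:,:2].mean(0))
    h=W[n&(W[:,2]>.231)&(W[:,2]<.24)];print("hub",h.mean(0),len(h))
    m=n&(W[:,2]>.15)&(W[:,2]<.2); B=W[m][:,:2]
    print("bar",cv2.minAreaRect(B.astype(np.float32)),np.percentile(W[m][:,2],[50,90,99]))
    for q in np.arange(.176,.21,.006):print(round(q,3),int((n&(abs(W[:,2]-q)<.003)).sum()),end="; ")
    print()
o=get_obs();print(o["t"],o["tool_pos"],o["joints"])
```

```text
top 791 [0.48036281 0.1737233  0.21274492] [0.53905496 0.23158359 0.23854267] 0.22644207139520145
circle (0.5095640420913696, 0.2036859691143036) 0.03025105781853199 [0.5090387 0.2030527]
hub [0.50961426 0.20348263 0.23394126] 87
bar ((0.5102593898773193, 0.20308133959770203), (0.16150757670402527, 0.03568379580974579), 71.20433044433594) [0.17606257 0.18298211 0.18603121]
0.176 574; 0.182 234; 0.188 26; 0.194 0; 0.2 0; 0.206 0; 
side 500 [0.47912721 0.16944023 0.20972873] [0.53841902 0.22993455 0.2375268 ] 0.22642877759674285
circle (0.5097767114639282, 0.20064692199230194) 0.031350888311862946 [0.50674564 0.19449898]
hub [0.508125   0.19978319 0.23382006] 53
bar ((0.5040041208267212, 0.18758289515972137), (0.13616988062858582, 0.03398210182785988), 71.45649719238281) [0.17644114 0.18391375 0.19467373]
0.176 309; 0.182 159; 0.188 24; 0.194 16; 0.2 15; 0.206 0; 
0.4 [0.15566251 0.60523071 0.24820151] [-1.2852353   0.68922471 -0.19458266  1.56543793  0.15728737  0.9025267
 -0.21510197]
```

View pics/crop.png

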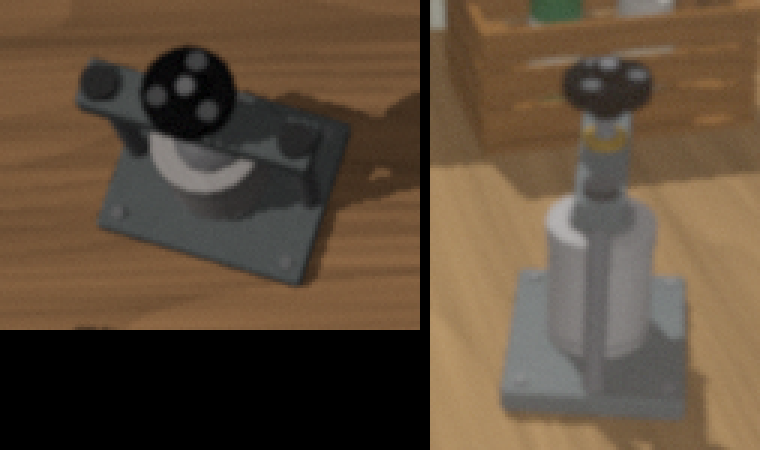

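The crop confirms it: a round grey canister under the foot of the middle press. The wheel centre is (0.5095, 0.203, 0.218), radius 30 mm, with the bar top at 0.176, which matches the description. I'll lift and travel there.

step_arm --motion '[[[0, 0, -40], 0], [[0, 0, -20], 0], [[-38, -26, 0], 0], [[-38, -26, 0], 0], [[-38, -26, 0], 0], [[-38, -26, 0], 0], [[-38, -26, 0], 0], [[-38, -26, 0], 0], [[-38, -26, 0], 0], [[-38, -26, 0], 0]]' --gripper 1 --squeeze 50

```text
t: 1.4
tool_pos: [0.401, 0.3272, 0.3092]
orientation: [-0.002, 0.117, 0.993, 0.004]
contact_force: [-0.1, 1.0, -0.4]
opening: 0.994
```

```bash
cat > go.py <<'E'
from h import *
from scipy.spatial.transform import Rotation as R
import sys
o=get_obs();q=np.array(o["orientation"]);r=R.from_quat(q[[1,2,3,0]])
T=np.array([float(v) for v in sys.argv[1:4]]) if len(sys.argv)>3 else np.array([.5095,.203,.216])
M=r.as_matrix()
print("t",o["t"],"p",np.round(o["tool_pos"],4),"need mm(tool)",np.round(M.T@(T-o["tool_pos"])*1e3,1),"yaw of jaws deg",np.degrees(np.arctan2(M[1,1],M[0,1])).round(1),"zaxis",M[:,2].round(3))
print("j",np.round(o["joints"],3),"F",np.round(o["contact_force"],1),"M",np.round(o["moment"],2),"open",o["opening"])
E
python3 go.py
```

```text
t 1.4 p [0.401  0.3272 0.3092] need mm(tool) [-134.8  -96.2   92. ] yaw of jaws deg 76.6 zaxis [-0.002  0.008 -1.   ]
j [-0.62   0.472 -0.23   1.807  0.126  0.873  0.43 ] F [-0.1  1.  -0.4] M [-0.02 -0.04 -0.02] open 0.9940191169855783
```

step_arm --motion '[[[-34, -24, 0], 0.15], [[-34, -24, 0], 0.15], [[-30, -26, 0], 0.15], [[-18, -22, 0], 0.15], [[0, 0, 0], 0.15], [[0, 0, 0], 0.15], [[0, 0, 0], 0]]'

```text
t: 2.1
tool_pos: [0.4714, 0.1789, 0.309]
orientation: [-0.0, 0.542, 0.841, 0.003]
contact_force: [0.8, -0.9, -0.0]
opening: 0.996
```

```bash
python3 go.py
```

```text
t 2.1 p [0.4714 0.1789 0.309 ] need mm(tool) [ 5.9 44.2 93.3] yaw of jaws deg 24.4 zaxis [ 0.003  0.005 -1.   ]
j [-0.477  0.447  0.038  1.854 -0.027  0.836  0.   ] F [ 0.8 -0.9 -0. ] M [-0.07 -0.01 -0.02] open 0.9964253679093841
```

step_arm --motion '[[[4, 26, 20], 0], [[2, 16, 10], 0], [[0, 2, 0], 0], [[0, 0, 0], 0]]'

```text
t: 2.5
tool_pos: [0.5095, 0.2044, 0.2793]
orientation: [-0.0, 0.536, 0.844, 0.004]
contact_force: [-0.8, 0.3, 0.4]
opening: 0.996
```

```bash
python3 go.py
```

```text
t 2.5 p [0.5095 0.2044 0.2793] need mm(tool) [-1.6 -1.1 63.3] yaw of jaws deg 25.2 zaxis [ 0.004  0.007 -1.   ]
j [-0.482  0.544  0.031  1.772 -0.027  0.82   0.002] F [-0.8  0.3  0.4] M [ 0.02 -0.    0.09] open 0.9956294420690613
```

step_arm --motion '[[[-1, -1, 20], 0], [[0, 0, 20], 0], [[0, 0, 15], 0], [[0, 0, 6], 0], [[0, 0, 0], 0]]'

```text
t: 3.0
tool_pos: [0.5078, 0.2031, 0.2202]
orientation: [0.001, 0.533, 0.846, 0.005]
contact_force: [0.7, 0.5, 0.7]
opening: 1.002
```

```bash
python3 go.py
```

```text
t 3.0 p [0.5078 0.2031 0.2202] need mm(tool) [-0.9  1.4  4.2] yaw of jaws deg 25.6 zaxis [ 0.007  0.009 -1.   ]
j [-0.475  0.619  0.021  1.849 -0.027  0.664  0.01 ] F [0.7 0.5 0.7] M [-0.02  0.04 -0.05] open 1.0017052510988775
```

step_arm --motion '[[[-1, 1, 4], 0], [[0, 0, 0], 0], [[0, 0, 0], 0], [[0, 0, 0], 0], [[0, 0, 0], 0], [[0, 0, 0], 0]]' --gripper -1 --squeeze 40

```text
t: 3.6
tool_pos: [0.5093, 0.2026, 0.218]
orientation: [0.001, 0.533, 0.846, 0.006]
contact_force: [0.3, -0.3, -1.6]
opening: 0.688
```

```bash
python3 go.py
```

```text
t 3.6 p [0.5093 0.2026 0.218 ] need mm(tool) [0.3 0.3 2. ] yaw of jaws deg 25.6 zaxis [ 0.008  0.01  -1.   ]
j [-0.472  0.623  0.02   1.85  -0.027  0.658  0.013] F [ 0.3 -0.3 -1.6] M [-0.03  0.07  0.  ] open 0.6878547757656551
```

Gripped at about 58–60 mm with low forces. Next is a gentle turn, anticlockwise (negative about tool z), rising with the screw at about 1.2 mm per 0.1 rad.

step_arm --motion '[[[0, 0, -1.2], -0.1], [[0, 0, -1.2], -0.1], [[0, 0, -1.2], -0.1], [[0, 0, 0], 0]]'

```text
t: 4.0
tool_pos: [0.5094, 0.2026, 0.2217]
orientation: [0.002, 0.395, 0.919, 0.006]
contact_force: [0.1, 0.9, -1.6]
opening: 0.688
```

```bash
python3 go.py
```

```text
t 4.0 p [0.5094 0.2026 0.2217] need mm(tool) [0.2 0.3 5.7] yaw of jaws deg 43.4 zaxis [ 0.009  0.009 -1.   ]
j [-0.415  0.617 -0.073  1.843  0.061  0.672  0.236] F [ 0.1  0.9 -1.6] M [0.   0.08 0.02] open 0.6880598222286363
```

step_arm --motion '[[[0, 0, -1.2], -0.1], [[0, 0, -1.2], -0.1], [[0, 0, -1.2], -0.1], [[0, 0, -1.2], -0.1], [[0, 0, -1.2], -0.1], [[0, 0, -1.2], -0.1], [[0, 0, -1.2], -0.1], [[0, 0, -1.2], -0.1], [[0, 0, -1.2], -0.1], [[0, 0, 0], 0]]'

```text
t: 5.0
tool_pos: [0.5094, 0.2028, 0.2326]
orientation: [0.004, -0.047, 0.999, 0.005]
contact_force: [-0.8, 0.6, -1.7]
opening: 0.686
```

```bash
python3 go.py
```

```text
t 5.0 p [0.5094 0.2028 0.2326] need mm(tool) [ 0.1  0.1 16.6] yaw of jaws deg 95.4 zaxis [ 0.008  0.01  -1.   ]
j [-0.248  0.618 -0.348  1.822  0.291  0.74   0.915] F [-0.8  0.6 -1.7] M [ 0.12  0.12 -0.  ] open 0.6855679132593082
```

Turned 1.22 rad with 14.6 mm of rise, as the screw predicts. Now I'll release, let the fingers open, and retreat straight up.

step_arm --motion '[[[0, 0, 0], 0], [[0, 0, 0], 0], [[0, 0, 0], 0], [[0, 0, 0], 0], [[0, 0, 0], 0], [[0, 0, -10], 0], [[0, 0, -20], 0], [[0, 0, -30], 0], [[0, 0, -30], 0]]' --gripper 1

```text
t: 5.9
tool_pos: [0.5074, 0.2009, 0.3242]
orientation: [0.001, -0.042, 0.999, 0.003]
contact_force: [0.2, 0.1, -0.3]
opening: 0.999
```

step_arm --motion '[[[30, 20, -20], 0], [[30, 30, 0], 0], [[30, 30, 0], 0], [[30, 30, 0], 0], [[30, 30, 0], 0], [[0, 0, 0], 0], [[0, 0, 0], 0]]'

```text
t: 6.6
tool_pos: [0.3445, 0.3349, 0.3556]
orientation: [0.01, -0.039, 0.999, 0.009]
contact_force: [-0.0, 0.5, 0.9]
opening: 0.997
```

```bash
python3 go.py
python3 - <<'E'
from h import *
p,d=snapshot("top");s,ds=snapshot("side")
for c,dd in(("top",d),("side",ds)):
    W=world(c,dd,np.ones((480,640),bool))
    for n,(x,y) in dict(can=(.5095,.203),box=(.581,-.239)).items():
        k=W[(np.hypot(W[:,0]-x,W[:,1]-y)<.035)&(W[:,2]>.20)&(W[:,2]<.28)]
        print(c,n,len(k),np.round(np.median(k,0),3) if len(k) else "")
    for r in outline_of(c,"canister"):
        w=world(c,dd,r["pixels"]);print(c,r["score"],r["bbox"],np.median(w,0).round(3))
a=cv2.resize(p[120:280,180:540],(540,240),interpolation=3);b=cv2.resize(s[110:290,310:420],(220,360),interpolation=3)
im=np.zeros((360,770,3),np.uint8);im[:240,:540]=a;im[:,550:]=b
cv2.imwrite("pics/end.png",im[:,:,::-1])
E
```

```text
t 6.6 p [0.3445 0.3349 0.3556] need mm(tool) [-151.2 -146.7  140.3] yaw of jaws deg 94.5 zaxis [ 0.019  0.018 -1.   ]
j [-0.568  0.371 -0.431  1.843  0.195  0.941  0.564] F [-0.   0.5  0.9] M [-0.05 -0.01 -0.01] open 0.9966539326758455
top can 816 [0.507 0.202 0.241]
top box 783 [ 0.581 -0.239  0.226]
top 0.7 [459.3, 147.2, 32.6, 28.6] [ 0.581 -0.24   0.226]
top 0.66 [230.8, 199.9, 40.3, 45.9] [0.483 0.203 0.109]
side can 553 [0.505 0.192 0.241]
side box 1510 [ 0.578 -0.251  0.226]
side 0.89 [349.0, 205.6, 36.6, 53.6] [0.508 0.178 0.081]
```

View pics/end.png

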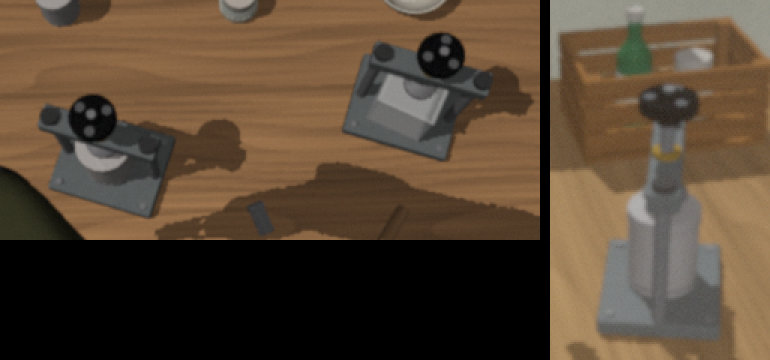

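The picture shows the canister press's wheel raised (top 0.226 → 0.241 m, so about 14.5 mm), the canister upright and in place, and the box press unchanged at 0.226. The arm is clear of everything.

```bash
python3 -c "
from plant import *
print(finish_job())"
```

```text
the job is handed in; nothing more can be done
None
```

The canister press is loosened and the job is handed in, about 6.7 s into the 32 s allowed. I gripped its handwheel across the rim, turned it about 1.22 rad anticlockwise while rising 14.6 mm with the screw, then let go and backed away.

- **Foot clearance:** depth readings show the wheel about 14.5 mm higher than at the start (top at 0.241 m, was 0.226 m), so the foot should stand about 14 mm clear of the lid. I worked this out from the wheel and did not measure the gap directly.
- **Canister:** it stands upright; its outline is within about 3 mm of where it was, which is about the measurement error.
- **Other press:** the acrylic box's wheel is still at 0.226 m, so it has not been loosened.
- **Arm:** it is clear of everything, and the last force reading was about 1 N.

One reading disagreed: the network labelled the box press's wheel as "canister" in the top view, both before and after. I ignored it because the pictures and heights show which press is which.

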